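Show the sharpening stone to the inspection camera

TASK

Lift the lid off the low wooden box with the bar grip, lay it flat and right way up on the table beside the box and let go. Then take out the sharpening stone and hold it in front of the inspection camera, level and tan side up, one end (either) pointing squarely at the lens, centred on the lens, that end about 100 mm from the glass. Finish while still holding it there motionless, and leave the camera and the other things on the table alone.

Things in the scene. Friction and masses are not known exactly. Their poses are not given: they have to be found in the camera images.
- stone_box: open plain wooden box, outside 132 (x) x 162 (y) x 42 mm high, walls and floor 8 mm thick, inside 116 x 146 mm and 34 mm deep; fixed to the table. Origin: centre of its underside, on the table; z up, y along its long side.
- box_lid: loose lid, 0.15 kg: wooden board 132 (x) x 162 (y) x 8 mm; under it a locating plug 110 x 140 x 6 mm that sits in the box mouth with 3 mm play; on top in the centre a darker grip bar 18 (x) x 70 (y) mm, rising 26 mm above the board. Origin: centre of the board's lower face, 42 mm above the table while on the box, 6 mm when lying flat on the table; z up.
- stone: two-layer sharpening stone, 42 (x) x 120 (y) x 24 mm (z), tan upper and grey lower layer, about 0.4 kg, lying flat in the box under the lid, roughly along the box's long side, some 25 mm or more free beside each long side. Origin: centre of its underside, 8 mm above the table at the start; z up, y along its length.
- stone_mid (a point): middle of the stone's volume, 12 mm above its origin; axes as the stone's.
- camera_stand: grey inspection camera with black lens on a steel post and dark base plate, fixed, 267 mm high. Origin: on the table below the point 160 mm in front of the lens glass (where the middle of the stone belongs); x axis level, from there toward the lens; z up. Base plate: x 150 to 300, y -50 to 50 mm; head: x 160 to 280, 46 mm wide.
- lens (a point): centre of the lens glass, 200 mm above the table; x axis points back into the camera, away from the space it looks at.
- cup: black cup, 72 mm wide, 60 mm high, near the robot-side edge of the table; origin: centre of its underside. To be left alone.
- cork: cork sanding block 48 (x) x 78 (y) x 28 mm; origin: centre of its underside. To be left alone.
- tape: roll of pale tape, 93 mm wide, 24 mm high, lying flat; origin: centre of its underside. To be left alone.

How it is judged:
By the outcome, as a careful person would: the job done as asked, in the order asked, and still so for the second after the job is handed in, while the arm keeps its last pose, push and grip.
It also fails if it takes over 61 s, if anything falls off the work surface, if the arm or the gripper's body presses on something with over 40 N, if the wrist force passes 120 N, or if a joint passes its speed limit or range.

ROBOT

A 6-joint arm with a two-finger parallel gripper is mounted at the origin on a cart in front of the work surface, level with it; the furniture and walls round the work are solid. World frame = base frame: x ahead of the robot, y to its left, z up, the work surface at z = 0. Lengths are in mm, angles in rad, forces in N, time in s.
With the tool pointing down it reaches from about 250 to 800 mm from the base axis. Payload 3.9 kg.
Tool frame: the origin (TCP) lies midway between the tips of the shut fingers; the grasp point (between the pads) lies 19 mm behind it (ctrl.pinch_z is the distance from the TCP to the grasp point, in mm); z points along the fingers, y is the line along which they close (so a half turn about z gives the same grasp; the last joint's range is limited). The gripper opens to 85 mm and grips with 20 to 120 N. Pads are 22 mm wide; open, the fingers measure 114 mm over their backs; the gripper's body (76 mm by 85 mm) begins 54 mm behind the grasp point. The pads swing forward as they close: fully open they stand 13 mm farther back than shut.
Start: joints at [0, 0.26, -0.138, 1.173, 0, 1.571], TCP at [524.991, -0, 231.304] pointing down, gripper open.
Joint ranges: [-2.78, 2.78], [-0.83, 1.72], [-1.28, 1.37], [-1.9, 2.12], [-1.57, 1.48], [-3.14, 3.14]. Speed limits (rad/s): [2.57, 2.57, 3.14, 3.14, 3.14, 3.14].

INTERFACE

Orientations are given as a rotation vector (axis times angle).
In Python, from rig import ctrl gives the robot as it stands.
- The arm moves only by the shell command python3 shift.py 'ROWS' [FORCE]. ROWS is rows parted by semicolons, their numbers by spaces, 1 to 5 of them, each of 7 numbers: the finger opening in mm, then dx, dy, dz in mm, then a rotation vector rx, ry, rz in rad; each row is the pose to reach, as a shift and turn from the pose commanded when the command began, along the tool's axes at that moment; what a row does not reach only later rows make up. A row lasts 1/12 s, in which the tool goes at most 41.7 mm and 0.125 rad, less where a joint would pass 70% of its speed; a pose out of reach is approached as far as the arm can. The fingers move at their own pace and stop on an object; FORCE is the grip in N (left out, the last holds). Time passes only in rows, so rows that do not move let the fingers close. It prints the time, the measured TCP pose, the force, the opening and the grip force at its end.
- ctrl.read_state(): the state, without advancing time (a new reading comes with each control period).
- ctrl.capture(name): name is "scene" or "side" or "wrist"; returns a dict with "pixels" (400x640x3 uint8, blue, green, red), "mtx" (3x3 intrinsics, pixels), "world_from_camera" (4x4, takes a point from camera to world coordinates). Camera axes: x right, y down, z forward; pixel columns grow to the right and rows downward; lengths in mm; the calibration is good to about 2 mm. A picture is of the moment at which its call begins. There is no depth.
- ctrl.close_job(): hands the job in; it is judged then, once.
The state is a dict: "t": time; "joints": joint angles; "joint_vel": joint speeds; "effort": joint torques, N m; "position": TCP position; "tool_rot": TCP orientation; "ft_force": force on the tool from outside, world axes, zero at the start; "moment": the same for the moment, N m; "finger_gap": finger opening in mm; "grip_force": force on a finger pad.
Only numpy, scipy, OpenCV 4.12 (cv2) and the standard library are available. Lean on these libraries where they do the work, as an engineer would, in place of code of your own. Each camera call takes 0.05 s, during which the arm holds its last target. There are 200 camera calls.

## Working session

There is one attempt and no reset: what is moved stays moved. The work goes in short steps, Python scripts to look and compute and a shell command to move; the robot and the scene stay as the last step left them, time stands still between calls to the robot, and variables do not carry over. Pictures are saved under pics/ and viewed, at most 10 in all, crops included, and the job is handed in when it is done.

```bash
ls; mkdir -p pics
python3 - <<'E'
from rig import ctrl
import cv2,numpy as np
a=[ctrl.capture(n) for n in("scene","side","wrist")]
for n,c in zip("scene side wrist".split(),a):
    cv2.imwrite(f"pics/{n}0.png",c["pixels"]); np.savez(f"{n}0.npz",**c)
    print(n,c["mtx"][0,0],c["mtx"][:2,2],c["world_from_camera"].round(3).tolist())
print(ctrl.read_state(),ctrl.pinch_z)
E
```

```text
pics
rig.py
shift.py
scene 455.22248419312234 [312.35177497 200.56823973] [[0.628, -0.315, 0.712, -511.467], [-0.778, -0.251, 0.576, -1151.199], [-0.003, -0.915, -0.403, 734.262], [0.0, 0.0, 0.0, 1.0]]
side 451.6780320546853 [319.4051612  201.59731263] [[0.85, -0.335, 0.406, -31.287], [-0.526, -0.537, 0.66, -1200.248], [-0.004, -0.774, -0.633, 997.657], [0.0, 0.0, 0.0, 1.0]]
wrist 286.77253903216035 [318.57622975 199.73421038] [[1.0, 0.0, -0.002, 524.27], [-0.0, -0.956, -0.292, 74.161], [-0.002, 0.292, -0.956, 371.594], [0.0, 0.0, 0.0, 1.0]]
{'t': 0.15, 'joints': array([ 1.26527752e-05,  2.60520245e-01, -1.39106233e-01,  1.17270514e+00,
       -4.24197766e-05,  1.57079290e+00]), 'joint_vel': array([ 4.26934386e-04, -9.07076968e-06,  3.98732945e-03,  1.11401967e-03,
        5.29609250e-04, -1.18032304e-03]), 'effort': array([-3.64596281e-05, -4.06005156e+01,  2.54166770e+01,  1.26235068e-02,
       -2.58195018e-05, -1.05726747e-05]), 'position': array([ 5.24456248e+02, -6.95546940e-03,  2.30650204e+02]), 'tool_rot': array([-2.22067680e+00, -2.22071258e+00,  1.75181883e-03]), 'ft_force': array([-0.06954573, -0.6104687 , -0.79322465]), 'moment': array([0.03951733, 0.01442139, 0.03123498]), 'grip_force': 0.0, 'finger_gap': 85.44093393179293} 18.700000000000003
```

View pics/scene0.png

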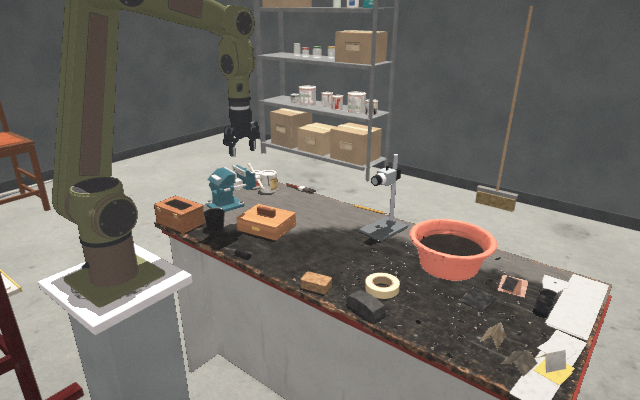

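View pics/side0.png

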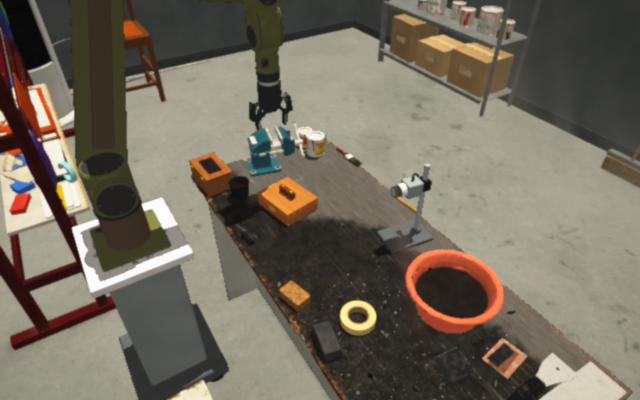

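The scene view shows the lidded box near (267,222), the cup at (214,221), the cork at (317,282), the tape at (382,286) and the camera head at (384,177) with its base at (385,229). In the side view these are the box at (288,200), the cup at (238,188) and the camera head at (408,187).

Run:
```python
import cv2,numpy as np
s=cv2.imread("pics/scene0.png");d=cv2.imread("pics/side0.png")
f=lambda im,x,y,w,h:cv2.resize(im[y:y+h,x:x+w],(400,300),interpolation=cv2.INTER_CUBIC)
o=np.vstack([np.hstack([f(s,220,190,100,75),f(s,345,145,100,75*1)if 0 else f(s,340,150,120,90)]),np.hstack([f(d,240,165,100,75),f(d,360,160,120,90)])])
cv2.imwrite("pics/crop1.png",o)
```

```text
(no output)
```

View pics/crop1.png

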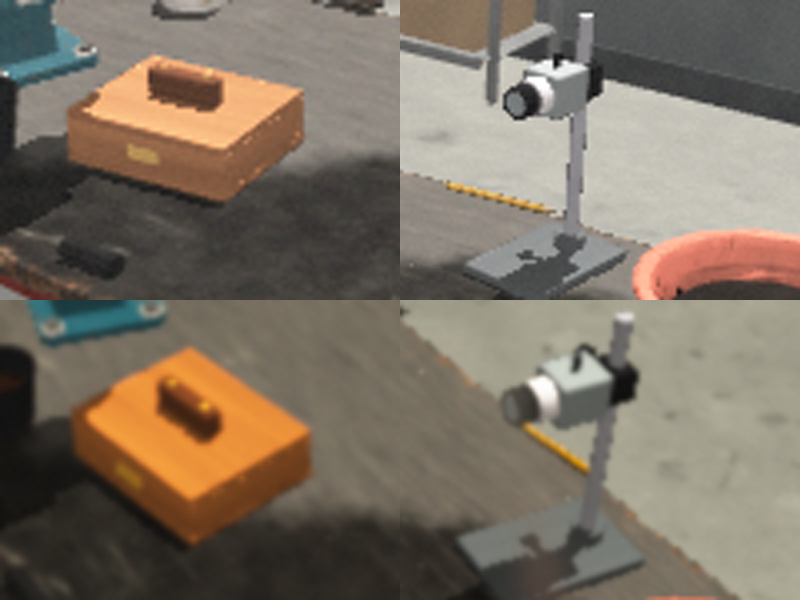

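View pics/wrist0.png

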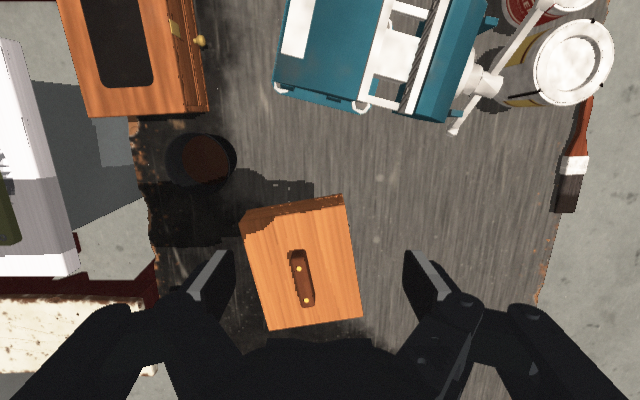

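The wrist view shows the lid with corners near (243,235), (346,208), (362,316) and (270,330). The bar runs from about (297,250) to (308,306), with its pins at (299,268) and (306,300). Beyond it the cup is at (203,160).

```bash
cat > h.py <<'E'
import cv2,numpy as np
from scipy.spatial.transform import Rotation as R
def load(n): return dict(np.load(n+".npz"))
def shot(n,name):
    from rig import ctrl
    c=ctrl.capture(n); cv2.imwrite(f"pics/{name}.png",c["pixels"]); np.savez(name+".npz",**c); return c
def ray(c,p):
    T=c["world_from_camera"]; v=np.linalg.solve(c["mtx"],[p[0],p[1],1]); return T[:3,3],T[:3,:3]@v
def onz(c,p,z):
    o,d=ray(c,p); return o+d*(z-o[2])/d[2]
def tri(*cp):
    A=np.zeros((3,3));b=np.zeros(3)
    for c,p in cp:
        o,d=ray(c,p); d=d/np.linalg.norm(d); M=np.eye(3)-np.outer(d,d); A+=M;b+=M@o
    x=np.linalg.solve(A,b); res=[]
    for c,p in cp:
        o,d=ray(c,p); d=d/np.linalg.norm(d); res.append(np.linalg.norm((np.eye(3)-np.outer(d,d))@(x-o)))
    return x,res
E
python3 - <<'E'
from h import *
w,s,d=load("wrist0"),load("scene0"),load("side0")
hsv=cv2.cvtColor(w["pixels"],cv2.COLOR_BGR2HSV)
m=cv2.inRange(hsv,(3,90,120),(22,255,255)); m[:, :220]=0;m[:185]=0;m[:,390:]=0
cs=max(cv2.findContours(m,0,1)[0],key=cv2.contourArea)
print(cv2.approxPolyDP(cs,4,True)[:,0].tolist())
bar=cv2.inRange(hsv,(0,60,20),(25,255,115)); bar[:240]=0;bar[320:]=0;bar[:,:275]=0;bar[:,330:]=0
cb=max(cv2.findContours(bar,0,1)[0],key=cv2.contourArea); print(cv2.minAreaRect(cb))
print("pins z76",onz(w,(299,268.5),76).round(),onz(w,(306,300),76).round())
for p in [(243,235),(346,208),(362,316),(270,330)]: print(p,onz(w,p,50).round(1))
# lens + base
x,r=tri((s,(374.5,180.6)),(d,(396.3,191.5)));print("lens",x.round(1),r)
for c,ps in((s,[(360,231),(379,218.5),(407.5,226),(389,241)]),(d,[(377.5,233.5),(410,221),(433,238),(400,250.5)])):
    print([onz(c,p,8)[:2].round().tolist() for p in ps])
for n,p in dict(cup=(214,235),cork=(317,285),tape=(382,287)).items(): print(n,onz(s,p,10).round())
E
```

```text
[[343, 200], [320, 210], [285, 212], [263, 230], [246, 234], [244, 245], [269, 330], [363, 315]]
((301.0705871582031, 277.317626953125), (56.401920318603516, 19.089881896972656), 77.47119140625)
pins z76 [ 501. -100.   76.] [ 508. -143.   76.]
(243, 235) [431.3 -69.1  50. ]
(346, 208) [555.9 -34.4  50. ]
(362, 316) [ 581.5 -186.8   50. ]
(270, 330) [ 457.2 -209.8   50. ]
lens [ 698.6 -436.4  192.1] [np.float64(2.1869073962222108), np.float64(2.186907396222129)]
[[672.0, -404.0], [797.0, -404.0], [808.0, -513.0], [672.0, -518.0]]
[[675.0, -403.0], [802.0, -412.0], [811.0, -512.0], [687.0, -500.0]]
cup [337. -37.  10.]
cork [ 323. -492.   10.]
tape [ 428. -638.   10.]
```

```bash
python3 shift.py '50 -122 -20 80 0 0 -0.165; 50 -122 -20 80 0 0 -0.165; 50 -122 -20 80 0 0 -0.165; 50 -122 -20 80 0 0 -0.165; 50 -122 -20 80 0 0 -0.165' 60; python3 -c "
from h import *
shot('wrist','wrist1')"
```

```text
t: 0.57
position: [501.6, -124.7, 147.9]
tool_rot: [-2.033, -2.388, 0.007]
ft_force: [-0.4, 0.2, -0.2]
finger_gap: 50.0
grip_force: 0.0
```

View pics/wrist1.png

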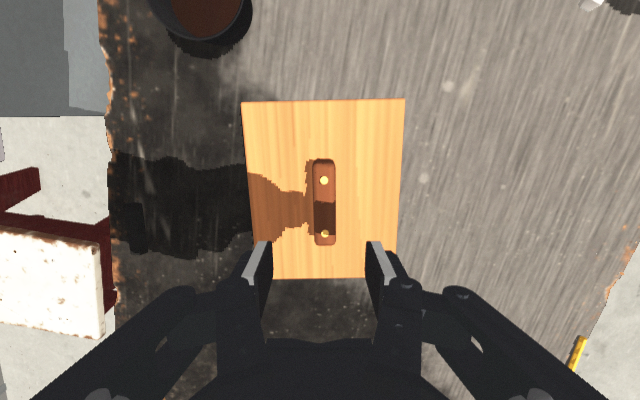

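The lid is now aligned in the image, with corners at (242,102), (405,99), (397,277) and (253,279). The bar's pins are at (324,180.5) and (325,234).

Run:
```python
from h import *
from rig import ctrl
w=load("wrist1")
a,b=onz(w,(324,180.5),76),onz(w,(325,234),76); print(a,b,(a+b)/2,"yaw",np.arctan2(-(a-b)[0],(a-b)[1]))
q=[onz(w,p,50) for p in[(242,102),(405,99),(397,277),(253,279)]]
print(np.mean(q,0),[(np.round(q[i]-q[i-1],1)).tolist() for i in range(4)])
s=ctrl.read_state();T=R.from_rotvec(s["tool_rot"]); p=s["position"];print(p,s["tool_rot"])
c=(a+b)/2; c[2]=54; print("tool shift",T.inv().apply(c-p))
```

```text
[ 500.75857117 -100.06795421   76.        ] [ 508.82242138 -143.49146478   76.        ] [ 504.79049628 -121.7797095    76.        ] yaw 0.18361083851173746
[ 504.59165951 -120.93033476   50.        ] [[-23.5, 158.0, 0.0], [126.4, 22.6, 0.0], [31.6, -156.1, 0.0], [-134.6, -24.5, 0.0]]
[ 502.93120073 -123.19516779  149.41649334] [-2.03247279 -2.39032083  0.00302851]
tool shift [ 0.92786141  2.44922419 95.40916139]
```

```bash
python3 shift.py '50 0 0 40 0 0 -0.015; 50 0 0 75 0 0 -0.015; 50 0 0 96 0 0 -0.015; 50 0 0 96 0 0 -0.015; 12 0 0 96 0 0 -0.015' 60;python3 shift.py '12 0 0 0 0 0 0;12 0 0 0 0 0 0;12 0 0 0 0 0 0;12 0 0 0 0 0 0'
```

```text
t: 1.03
position: [504.7, -121.0, 55.2]
tool_rot: [-2.01, -2.412, 0.001]
ft_force: [0.2, 0.2, 0.3]
finger_gap: 39.8
grip_force: 0.0
t: 1.37
position: [507.2, -122.1, 57.6]
tool_rot: [2.01, 2.409, 0.004]
ft_force: [-0.1, 2.1, 7.3]
finger_gap: 16.4
grip_force: 62.1
```

```bash
python3 shift.py '12 0 0 -3 0 0 0;12 0 0 -12 0 0 0;12 0 0 -30 0 0 0;12 0 0 -55 0 0 0;12 0 0 -80 0 0 0';python3 -c "
from h import *
shot('wrist','wrist2')"
```

```text
t: 1.78
position: [504.0, -121.9, 136.2]
tool_rot: [-2.012, -2.411, 0.002]
ft_force: [0.3, -0.4, -0.9]
finger_gap: 16.8
grip_force: 60.9
```

View pics/wrist2.png

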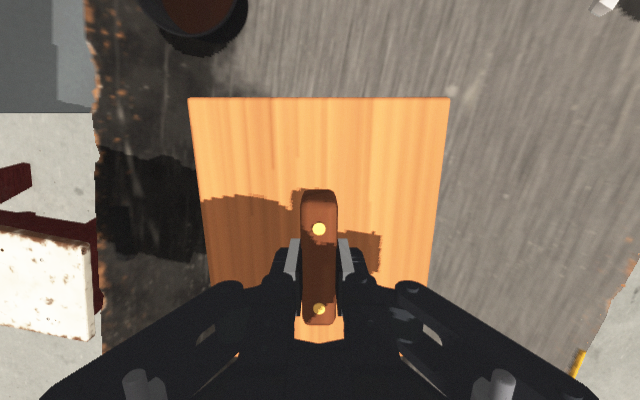

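The wrist view shows the lid held level, with the bar pins at (319,229) and (319,309). Next I carry it 205 mm along the box's -y.

```bash
python3 shift.py '12 -35 0 0 0 0 0;12 -75 0 0 0 0 0;12 -115 0 0 0 0 0;12 -155 0 0 0 0 0;12 -185 0 0 0 0 0'; python3 shift.py '12 -20 0 20 0 0 0;12 -20 0 50 0 0 0;12 -20 0 80 0 0 0;12 -20 0 100 0 0 0;12 -20 0 106 0 0 0';python3 -c "
from h import *
shot('scene','scene1');shot('side','side1')
from rig import ctrl;s=ctrl.read_state();print(s['position'],s['ft_force'])
a=cv2.imread('pics/scene1.png')[180:300,220:420];b=cv2.imread('pics/side1.png')[150:270,240:440]
cv2.imwrite('pics/crop2.png',np.vstack([cv2.resize(i,(500,300),interpolation=2) for i in(a,b)]))"
```

```text
t: 2.25
position: [538.5, -307.3, 136.0]
tool_rot: [2.013, 2.409, -0.001]
ft_force: [1.4, 0.3, -1.7]
finger_gap: 16.5
grip_force: 61.0
t: 2.67
position: [538.6, -322.4, 25.6]
tool_rot: [-2.009, -2.406, 0.002]
ft_force: [-1.0, 0.5, -2.3]
finger_gap: 16.5
grip_force: 60.9
[ 540.39880891 -323.04276441   28.16294877] [ 0.36232039  0.11901345 -0.45304734]
```

View pics/crop2.png

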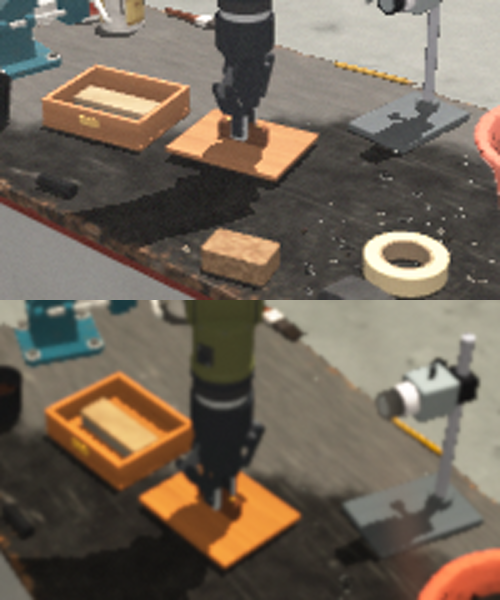

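The lid is low over clear table beside the box. The stone lies tan side up in the open box, and no other object is near the lid.

```bash
python3 shift.py '12 0 0 3 0 0 0;12 0 0 5 0 0 0;12 0 0 6 0 0 0;12 0 0 6.5 0 0 0;12 0 0 6.5 0 0 0'
```

```text
t: 3.18
position: [542.2, -323.9, 23.6]
tool_rot: [2.012, 2.411, 0.0]
ft_force: [-0.3, 0.2, -1.9]
finger_gap: 16.8
grip_force: 60.9
```

```bash
python3 shift.py '12 0 0 1 0 0 0;12 0 0 2 0 0 0;12 0 0 2 0 0 0'; python3 shift.py '12 0 0 1 0 0 0;12 0 0 1 0 0 0;12 0 0 1 0 0 0'
```

```text
t: 3.43
position: [542.1, -323.9, 21.7]
tool_rot: [2.012, 2.411, 0.0]
ft_force: [-1.2, 0.8, 3.5]
finger_gap: 16.5
grip_force: 61.5
t: 3.68
position: [542.0, -323.9, 21.6]
tool_rot: [2.012, 2.411, 0.0]
ft_force: [-3.0, 2.5, 9.5]
finger_gap: 16.5
grip_force: 62.5
```

```bash
python3 shift.py '50 0 0 -1 0 0 0;50 0 0 -1 0 0 0;50 0 0 -1 0 0 0;50 0 0 -1 0 0 0;50 0 0 -1 0 0 0'; python3 shift.py '50 0 0 -20 0 0 0;60 0 0 -60 0 0 0;60 0 0 -100 0 0 0;60 0 0 -140 0 0 0;60 0 0 -180 0 0 0';  python3 shift.py '60 0 40 -5 0 0 0;60 -40 45 -5 0 0 0;60 -80 45 -5 0 0 0;60 -80 45 -5 0 0 0'; python3 -c "
from h import *
shot('wrist','wrist3');shot('scene','scene2');shot('side','side2')
from rig import ctrl;s=ctrl.read_state();print(s['position'],s['tool_rot'],s['ft_force'])"
```

```text
t: 4.1
position: [541.6, -323.7, 20.5]
tool_rot: [-2.013, -2.412, 0.0]
ft_force: [-0.0, 1.0, -1.1]
finger_gap: 50.3
grip_force: 0.0
t: 4.52
position: [541.3, -323.5, 202.3]
tool_rot: [-2.012, -2.412, 0.0]
ft_force: [0.6, -0.6, 0.1]
finger_gap: 59.8
grip_force: 0.0
t: 4.85
position: [601.8, -400.5, 204.0]
tool_rot: [2.015, 2.406, -0.004]
ft_force: [1.1, 0.1, -1.1]
finger_gap: 60.0
grip_force: 0.0
[ 599.78034523 -394.35372236  204.64017317] [-2.01242773e+00 -2.40958874e+00 -3.33105354e-04] [-0.85405064  0.95658196  0.22243702]
```

View pics/wrist3.png

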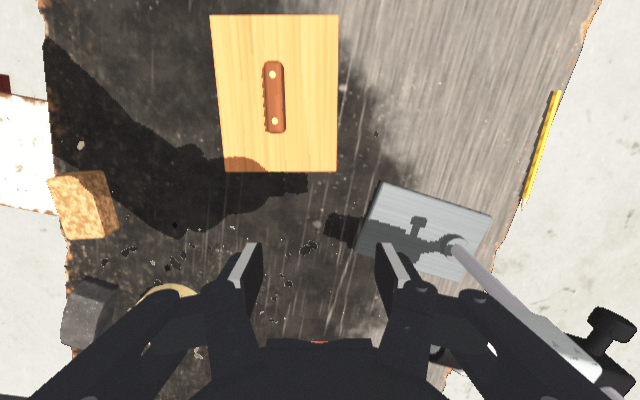

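The lid lies flat and right way up on the table, with corners at (210,15), (338,15), (336,172) and (225,172). The camera base plate's long edge runs from (382,182) to (491,214), its near corner is at about (356,252), and the post's foot is at (452,242).

Run:
```python
from h import *
w,s,d=load("wrist3"),load("scene2"),load("side2")
for z in(6,10):
    a,b,c,p=[onz(w,q,z)[:2] for q in((382,182),(491,214),(356,252),(452,242))]
    u=b-a;print(z,a,b,c,p,"len",np.linalg.norm(u),"yaw",np.arctan2(u[1],u[0]),"front yaw",np.arctan2(*(a-c)[::-1])-np.pi/2)
    u/=np.linalg.norm(u);v=np.array([-u[1],u[0]])
    print(" origin",a-150*u-50*v, b-300*u-50*v,"lens",a+10*u-50*v)
# lens disc: dark blob in scene and side
f=lambda im,x,y,w,h:cv2.resize(im["pixels"][y:y+h,x:x+w],(400,400),interpolation=cv2.INTER_CUBIC)
cv2.imwrite("pics/lens.png",np.hstack([f(s,360,160,40,40),f(d,385,168,40,40)]))
```

```text
6 [ 678.31764106 -394.72642351] [ 822.97801315 -410.89275338] [ 667.37728446 -492.43871159] [ 786.77293415 -456.54240629] len 145.56089266941993 yaw -0.11129191545434908 front yaw -0.11150062024542984
 origin [ 523.69250862 -427.7577483 ] [ 519.28086407 -427.26473076] lens [ 682.7026597  -445.52771888]
10 [ 677.25362505 -393.924716  ] [ 820.20578367 -409.90014672] [ 666.442457   -490.48317429] [ 784.42823021 -455.0107484 ] len 143.84204545536878 yaw -0.11129191545434862 front yaw -0.11150062024542873
 origin [ 522.62849261 -426.9560408 ] [ 516.50863459 -426.2721241 ] lens [ 681.63864369 -444.72601137]
```

View pics/lens.png

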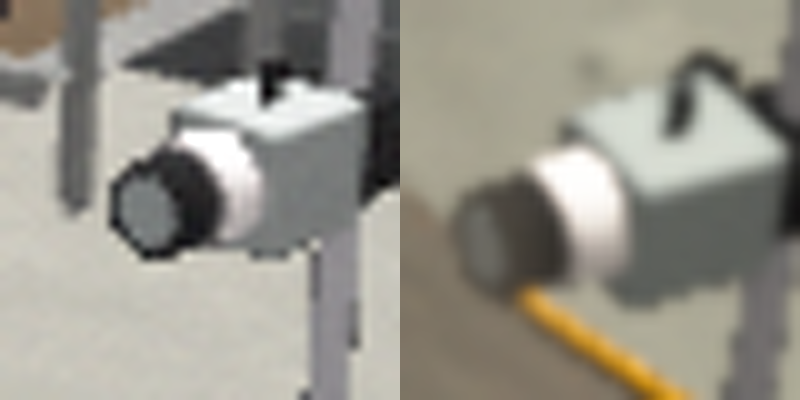

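The lens glass centre is at scene (374.1,180.8) and side (393.1,192.3).

Run:
```python
from h import *
w,s,d=load("wrist3"),load("scene2"),load("side2")
x,r=tri((s,(374.1,180.8)),(d,(393.1,192.3)));print("lens",x.round(1),r)
print(onz(s,(374.1,180.8),200),onz(d,(393.1,192.3),200))
# stone in side/scene: tan top
for c,x0,y0 in((s,220,180),(d,240,150)):
    g=c["pixels"]; print(c["world_from_camera"][:3,3])
```

```text
lens [ 681.3 -443.7  199.6] [np.float64(0.536877504619231), np.float64(0.5368775046190797)]
[ 680.81657483 -443.4319177   200.        ] [ 680.72094582 -444.80130571  200.        ]
[ -511.46687605 -1151.19897506   734.26200499]
[  -31.2869873  -1200.24807532   997.65733654]
```

```bash
python3 shift.py '65 40 -45 0 0 0 0;65 80 -45 0 0 0 0;65 120 -45 0 0 0 0;65 160 -45 0 0 0 0;65 200 -45 0 0 0 0'; python3 shift.py '65 40 0 20 0 0 0;65 75 0 40 0 0 0;65 87 0 55 0 0 0;65 87 0 55 0 0 0;65 87 0 55 0 0 0';  python3 -c "
from h import *
shot('wrist','wrist4')
from rig import ctrl;s=ctrl.read_state();print(s['position'],s['tool_rot'],s['ft_force'])"
```

```text
t: 5.42
position: [519.3, -210.0, 205.9]
tool_rot: [-2.013, -2.411, -0.001]
ft_force: [-0.0, 0.6, 0.3]
finger_gap: 64.8
grip_force: 0.0
t: 5.83
position: [504.3, -125.5, 150.6]
tool_rot: [-2.009, -2.414, 0.002]
ft_force: [-0.2, -1.0, 0.1]
finger_gap: 65.1
grip_force: 0.0
[ 505.7570042  -126.70881288  151.48337036] [ 2.01088248e+00  2.41257932e+00 -8.33955287e-05] [0.6048199  0.40421502 0.03016545]
```

View pics/wrist4.png

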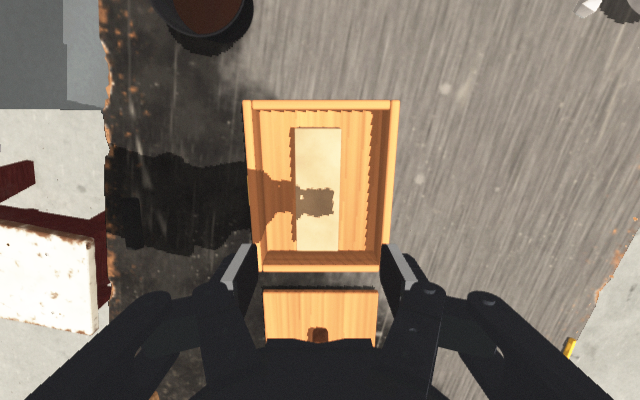

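The stone's tan top has corners at (295,128), (341,128), (339,251) and (297,251), well centred in the open box.

Run:
```python
from h import *
from rig import ctrl
w=load("wrist4")
g=cv2.cvtColor(w["pixels"],cv2.COLOR_BGR2HSV)
m=((g[...,1]<105)&(g[...,2]>80)).astype(np.uint8); m[:115]=0;m[260:]=0;m[:,:280]=0;m[:,355:]=0
m=cv2.morphologyEx(m,3,np.ones((15,15)))
c=max(cv2.findContours(m,0,1)[0],key=cv2.contourArea);print(cv2.boundingRect(c),cv2.approxPolyDP(c,4,True)[:,0].tolist())
q=np.array([onz(w,p,32) for p in((295,128),(341.5,128),(339.5,251.5),(297,251.5))])
c0=q.mean(0);u=(q[0]+q[1]-q[2]-q[3])/2;print(q.round(1).tolist(),c0,"yaw",np.arctan2(-u[0],u[1]),np.linalg.norm(u),np.linalg.norm(q[0]-q[1]))
s=ctrl.read_state();T=R.from_rotvec(s["tool_rot"]);print(T.as_matrix().round(3).tolist(),T.inv().apply([c0[0],c0[1],8]-s["position"]),s["position"])
```

```text
(295, 128, 47, 123) [[297, 128], [297, 249], [337, 250], [341, 130]]
[[472.1, -69.5, 32.0], [512.3, -62.1, 32.0], [534.9, -180.1, 32.0], [493.0, -187.9, 32.0]] [ 503.05758949 -124.91274911   32.        ] yaw 0.1818573967191521 120.21463031448171 40.90768405873189
[[-0.18, 0.984, 0.001], [0.984, 0.18, -0.001], [-0.001, 0.001, -1.0]] [  2.35285988  -2.40508265 143.48055577] [ 505.7570042  -126.70881288  151.48337036]
```

```bash
python3 shift.py '65 2 -2.5 40 0 0 0;65 2 -2.5 80 0 0 0;65 2 -2.5 110 0 0 0;65 2 -2.5 130 0 0 0;65 2 -2.5 138 0 0 0'; python3 shift.py '65 0 0 2 0 0 0;65 0 0 5 0 0 0;65 0 0 5 0 0 0'
```

```text
t: 6.3
position: [502.1, -126.5, 10.8]
tool_rot: [-2.014, -2.408, 0.002]
ft_force: [-0.5, 0.1, 0.2]
finger_gap: 64.8
grip_force: 0.0
t: 6.55
position: [504.7, -126.4, 9.0]
tool_rot: [2.012, 2.409, 0.002]
ft_force: [-0.2, -0.7, 0.2]
finger_gap: 65.4
grip_force: 0.0
```

```bash
python3 shift.py '35 0 0 0 0 0 0;35 0 0 0 0 0 0;35 0 0 0 0 0 0;35 0 0 0 0 0 0;35 0 0 0 0 0 0' 90; python3 shift.py '35 0 0 -2 0 0 0;35 0 0 -8 0 0 0;35 0 0 -20 0 0 0;35 0 0 -40 0 0 0;35 0 0 -65 0 0 0'; python3 shift.py '35 0 0 -25 0 0 0;35 0 0 -55 0 0 0;35 0 0 -85 0 0 0;35 0 0 -105 0 0 0;35 0 0 -110 0 0 0'; python3 -c "
from h import *
shot('wrist','wrist5')
from rig import ctrl;s=ctrl.read_state();print(s['position'],s['tool_rot'],s['ft_force'])"
```

```text
t: 6.97
position: [504.1, -126.0, 9.5]
tool_rot: [2.011, 2.41, 0.001]
ft_force: [-1.6, -0.2, 6.4]
finger_gap: 40.4
grip_force: 92.0
t: 7.38
position: [501.2, -124.9, 72.3]
tool_rot: [-2.01, -2.409, 0.003]
ft_force: [-0.4, 0.4, -3.4]
finger_gap: 40.6
grip_force: 91.2
t: 7.8
position: [505.3, -125.9, 187.0]
tool_rot: [2.009, 2.408, 0.005]
ft_force: [0.8, 0.2, -2.8]
finger_gap: 40.0
grip_force: 91.5
[ 504.88061656 -125.87661162  185.88700718] [2.00933865 2.40835548 0.00394163] [ 0.36690598  0.22851001 -2.72509026]
```

View pics/wrist5.png

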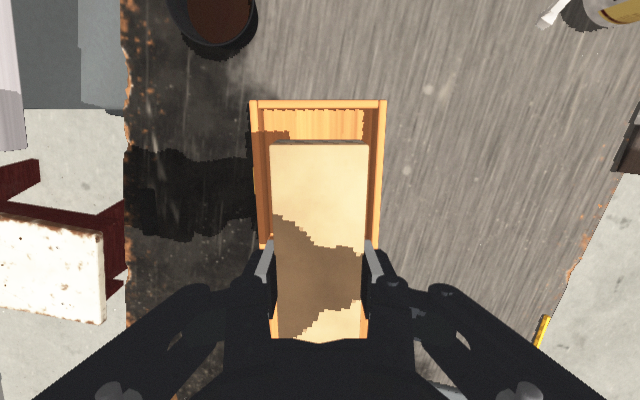

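The stone is held level between the pads, tan side up, with its far-end corners at (270,146) and (368,146). I have now used all my picture views, so from here I work from numbers only.

```bash
python3 shift.py '35 -20 -3 0 0 0 0;35 -50 -7 0 0 0 0;35 -80 -10 0 0 0 0;35 -115 -14 0 0 0 0;35 -150 -18 0 0 0 0'; python3 shift.py '35 -35 -5 0 0 0 -0.1;35 -70 -9 0 0 0 -0.22;35 -105 -13 0 0 0 -0.34;35 -135 -17 0 0 0 -0.46;35 -148 -19 0 0 0 -0.58'; python3 shift.py '35 0 0 0 0 0 -0.12;35 0 0 0 0 0 -0.24;35 0 0 0 0 0 -0.36;35 0 0 0 0 0 -0.48;35 0 0 0 0 0 -0.60';python3 shift.py '35 0 0 0 0 0 -0.06;35 0 0 0 0 0 -0.1;35 0 0 0 0 0 -0.1;35 0 0 0 0 0 -0.1;35 0 0 0 0 0 -0.1'
python3 - <<'E'
from h import *
shot('wrist','wrist6');shot('scene','scene6');shot('side','side6')
from rig import ctrl;s=ctrl.read_state();print(s['position'],s['ft_force'],s['joints']);T=R.from_rotvec(s["tool_rot"]).as_matrix();print(T.round(4))
w=load('wrist6')
g=cv2.cvtColor(w["pixels"],cv2.COLOR_BGR2HSV); print(g[160:230:10,320].tolist(), [g[r,320].tolist() for r in range(130,150,2)],[g[155,c].tolist() for c in list(range(262,280,2))+list(range(360,378,2))])
E
```

```text
t: 8.27
position: [511.0, -276.7, 180.6]
tool_rot: [-2.009, -2.41, 0.001]
ft_force: [0.0, 0.3, -3.6]
finger_gap: 40.4
grip_force: 91.3
t: 8.68
position: [518.9, -429.0, 179.6]
tool_rot: [-1.234, -2.886, 0.002]
ft_force: [1.7, 0.3, -4.1]
finger_gap: 40.5
grip_force: 91.3
t: 9.1
position: [518.9, -424.5, 179.8]
tool_rot: [-0.321, -3.121, -0.004]
ft_force: [-0.2, 0.2, -3.9]
finger_gap: 40.7
grip_force: 91.3
t: 9.52
position: [519.5, -424.8, 181.4]
tool_rot: [-0.175, -3.135, -0.002]
ft_force: [-0.3, -0.2, -4.9]
finger_gap: 40.4
grip_force: 91.3
[ 519.91781195 -425.2122507   182.35751374] [ 0.2239319  -0.54882787 -2.70319832] [-6.85536700e-01  5.36780968e-01  1.69584788e-01  1.20425774e+00
  1.86614536e-05 -5.74319538e-01]
[[-9.938e-01  1.110e-01 -5.000e-04]
 [ 1.110e-01  9.938e-01  4.000e-04]
 [ 5.000e-04  4.000e-04 -1.000e+00]]
[[15, 103, 161], [16, 106, 159], [14, 104, 160], [15, 105, 155], [14, 103, 154], [16, 104, 155], [15, 103, 158]] [[0, 26, 30], [0, 44, 29], [20, 21, 36], [0, 0, 34], [8, 28, 37], [19, 35, 102], [14, 84, 128], [14, 104, 149], [15, 103, 159], [14, 102, 160]] [[14, 45, 74], [16, 40, 70], [15, 30, 68], [13, 37, 62], [15, 104, 142], [14, 103, 148], [14, 106, 151], [14, 102, 153], [16, 106, 147], [23, 57, 253], [23, 58, 253], [23, 59, 253], [23, 57, 253], [18, 99, 247], [23, 104, 255], [23, 108, 255], [23, 110, 255], [23, 105, 255]]
```

```bash
cat > st.py <<'E'
from h import *
import sys
def run(tag):
    from rig import ctrl
    s=ctrl.read_state();p=s["position"];T=R.from_rotvec(s["tool_rot"]).as_matrix();print("tcp",p.round(1))
    def proj(c,X):
        q=np.linalg.inv(c["world_from_camera"])@np.append(X,1);q=c["mtx"]@q[:3];return q[:2]/q[2]
    # tool-frame top/bottom corners: +x far end, -x lens end
    P={f"{'F' if x>0 else 'L'}{'+' if y>0 else '-'}{'t' if z<-15 else 'b'}":p+T@[x,y,z] for x in(61,-59) for y in(21,-21) for z in(-22.5,1.5)}
    for n in("scene","side","wrist"):
        c=load(n+tag);print(n,{k:proj(c,X).round(1).tolist() for k,X in P.items()})
        if n=="wrist":continue
        q=np.array([proj(c,X) for X in P.values()]);a=q.min(0).astype(int)-6;b=q.max(0).astype(int)+7
        h=cv2.cvtColor(c["pixels"],cv2.COLOR_BGR2HSV)[a[1]:b[1],a[0]:b[0]]
        print("  origin",a);[print("   "," ".join("%02d/%03d/%03d"%tuple(v) for v in r[::3])) for r in h[::3]] if len(sys.argv)>1 else 0
if __name__=="__main__": run("6")
E
python3 st.py
```

```text
tcp [ 519.9 -425.2  182.4]
scene {'F+t': [321.3, 196.9], 'F+b': [321.2, 204.3], 'F-t': [331.7, 200.9], 'F-b': [331.6, 208.5], 'L+t': [348.2, 186.1], 'L+b': [347.9, 193.2], 'L-t': [358.6, 189.7], 'L-b': [358.2, 197.0]}
  origin [315 180]
side {'F+t': [319.3, 208.1], 'F+b': [319.3, 214.8], 'F-t': [326.0, 217.3], 'F-b': [326.0, 224.0], 'L+t': [357.8, 196.3], 'L+b': [357.4, 202.8], 'L-t': [365.3, 204.8], 'L-b': [364.7, 211.5]}
  origin [313 190]
wrist {'F+t': [370.5, 148.9], 'F+b': [361.9, 142.9], 'F-t': [267.3, 149.0], 'F-b': [275.7, 143.0], 'L+t': [358.8, 377.8], 'L+b': [353.4, 342.9], 'L-t': [279.3, 377.9], 'L-b': [284.4, 343.0]}
```

Run:
```python
from h import *
w=load('wrist6')["pixels"].astype(float);lab=w.sum(2)
def edge(v): 
    g=np.abs(np.gradient(cv2.GaussianBlur(v.reshape(1,-1),(1,1),0).ravel()));i=g.argmax();k=slice(max(i-2,0),i+3);return (g[k]*np.arange(len(v))[k]).sum()/g[k].sum()
L=[];Rr=[]
for r in range(155,225,5):
    L.append((r,258+edge(lab[r,258:282])));Rr.append((r,358+edge(lab[r,358:382])))
print(np.round(L,1).tolist(),np.round(Rr,1).tolist())
for c in(290,320,350): print(c,lab[134:156,c].astype(int).tolist())
for n,box in(("scene6",(340,366,182,204)),("side6",(348,372,192,218))):
    g=cv2.cvtColor(load(n)["pixels"],cv2.COLOR_BGR2HSV);x0,x1,y0,y1=box;print(n,x0)
    for y in range(y0,y1): print(y," ".join("%02d.%02d.%02d"%(h,s*99//255,v*99//255) for h,s,v in g[y,x0:x1].tolist()))
```

```text
[[155.0, 268.8], [160.0, 269.1], [165.0, 269.3], [170.0, 263.7], [175.0, 269.8], [180.0, 270.2], [185.0, 270.4], [190.0, 270.6], [195.0, 270.9], [200.0, 271.2], [205.0, 271.3], [210.0, 271.6], [215.0, 271.8], [220.0, 272.2]] [[155.0, 367.6], [160.0, 367.7], [165.0, 361.3], [170.0, 361.5], [175.0, 362.5], [180.0, 366.8], [185.0, 366.7], [190.0, 377.7], [195.0, 379.4], [200.0, 380.7], [205.0, 365.7], [210.0, 365.5], [215.0, 365.3], [220.0, 364.9]]
290 [106, 110, 98, 102, 102, 213, 273, 305, 305, 324, 335, 353, 365, 360, 372, 373, 370, 359, 364, 365, 369, 363]
320 [104, 94, 102, 92, 104, 223, 287, 311, 319, 333, 354, 373, 380, 387, 381, 381, 375, 374, 384, 383, 376, 379]
350 [190, 176, 172, 184, 177, 255, 301, 300, 324, 338, 363, 629, 671, 490, 371, 383, 379, 373, 378, 380, 384, 375]
scene6 340
182 25.05.72 120.06.17 120.05.20 108.08.21 120.10.21 128.07.19 98.07.20 105.07.19 105.08.19 124.15.19 130.11.20 105.08.18 128.07.20 110.05.19 135.04.18 120.06.17 110.12.19 130.06.19 30.04.34 27.05.78 27.05.78 28.05.78 22.07.78 21.07.78 24.06.78 25.05.78
183 23.06.72 83.10.14 105.07.19 100.06.19 1
[... 10188 characters left out ...]
8.47 18.19.48 19.19.48 18.19.48 19.19.47
215 90.03.12 00.00.13 19.13.21 18.20.33 20.20.36 20.20.37 20.19.39 19.19.41 19.20.45 19.19.49 20.19.51 18.19.50 19.19.48 18.18.46 18.20.47 17.19.48 17.20.48 17.20.47 18.20.47 19.19.47 18.18.47 18.19.48 17.20.48 18.20.47
216 30.02.15 23.08.19 18.15.29 20.19.39 20.19.42 21.18.41 20.19.41 19.19.43 18.18.45 19.19.47 18.19.50 20.19.50 18.20.49 18.19.48 18.20.47 18.19.48 17.19.48 18.19.47 18.19.46 18.18.46 20.18.47 18.19.47 20.19.47 18.19.48
217 23.10.27 21.15.31 17.17.39 18.19.44 19.19.44 19.19.42 19.19.41 19.19.42 18.19.44 19.20.45 19.19.47 18.20.48 18.20.49 18.19.49 17.19.48 18.19.47 17.19.48 18.18.47 18.18.46 18.18.46 18.18.47 19.19.47 19.17.46 20.18.47
```

The yaw is right, and the stone sits about 3 mm further from the lens than planned. I'll shift it to correct that and recheck.

```bash
python3 shift.py '35 -2 0 -3 0 0 0;35 -4 -0.5 -5 0 0 0;35 -5.7 -1 -7 0 0 0;35 -5.7 -1 -7 0 0 0;35 -5.7 -1 -7 0 0 0'; python3 shift.py '35 0 0 0 0 0 0;35 0 0 0 0 0 0;35 0 0 0 0 0 0;35 0 0 0 0 0 0;35 0 0 0 0 0 0'
python3 - <<'E'
from h import *
w,s,d=shot('wrist','wrist7'),shot('scene','scene7'),shot('side','side7')
x,r=tri((load('scene6'),(357.6,190)),(load('side6'),(364.4,204.6)));print("L-t before",x.round(1),np.round(r,2))
import st;st.run("7")
g=w["pixels"].sum(2).astype(int);print("wrist end rows 134..",g[134:152,320].tolist())
print("lens-end bright: scene")
for n,x0,x1,y0,y1 in(("scene7",354,366,185,198),("side7",360,372,197,214),("scene7",328,337,196,212),("side7",321,330,211,229)):
    m=cv2.cvtColor(load(n)["pixels"],cv2.COLOR_BGR2HSV)[y0:y1,x0:x1]; print(n,x0,y0);[print(" ".join("%02d.%02d"%(v[1]*99//255,v[2]*99//255) for v in row)) for row in m.astype(int)]
E
```

```text
t: 10.08
position: [526.0, -427.2, 190.2]
tool_rot: [0.174, 3.136, -0.001]
ft_force: [0.3, -0.7, -1.8]
finger_gap: 40.4
grip_force: 91.3
t: 10.5
position: [525.5, -426.9, 189.7]
tool_rot: [-0.174, -3.137, -0.0]
ft_force: [-0.0, 0.4, -3.5]
finger_gap: 40.3
grip_force: 91.3
L-t before [ 576.  -449.2  203.3] [0.15 0.15]
tcp [ 525.6 -426.9  189.8]
scene {'F+t': [322.9, 194.1], 'F+b': [322.9, 201.6], 'F-t': [333.4, 198.1], 'F-b': [333.3, 205.7], 'L+t': [349.7, 183.5], 'L+b': [349.5, 190.6], 'L-t': [360.1, 187.0], 'L-b': [359.8, 194.3]}
  origin [316 177]
side {'F+t': [321.4, 205.7], 'F+b': [321.4, 212.4], 'F-t': [328.2, 214.8], 'F-b': [328.1, 221.6], 'L+t': [359.9, 193.8], 'L+b': [359.5, 200.5], 'L-t': [367.5, 202.4], 'L-b': [366.9, 209.1]}
  origin [315 187]
wrist {'F+t': [371.0, 147.8], 'F+b': [362.4, 142.0], 'F-t': [268.4, 147.9], 'F-b': [276.6, 142.0], 'L+t': [359.0, 375.7], 'L+b': [353.7, 341.2], 'L-t': [280.0, 375.7], 'L-b': [285.1, 341.2]}
wrist end rows 134.. [103, 105, 94, 107, 110, 216, 288, 308, 320, 329, 344, 372, 382, 381, 371, 382, 378, 386]
lens-end bright: scene
scene7 354
[... 3343 characters left out ...]
1.92 72.92 71.86 59.59 37.36 37.34 46.38 50.39 48.40
72.94 73.94 72.92 68.79 54.50 36.35 39.34 41.36 38.35
73.94 73.95 72.94 72.90 66.72 51.47 34.33 30.31 26.31
74.93 73.94 72.94 73.93 71.89 65.70 45.42 26.30 26.31
74.92 74.92 74.92 74.93 73.93 71.87 59.57 41.39 47.44
75.88 76.82 75.84 75.90 74.93 73.91 69.77 64.67 67.75
76.74 75.69 77.77 77.88 76.88 74.91 73.90 72.90 72.92
74.60 76.66 79.84 79.91 78.81 76.81 75.88 73.93 73.94
73.46 75.56 78.70 79.77 76.67 75.66 76.74 75.86 74.92
71.34 71.43 74.52 74.58 74.58 74.59 74.62 75.72 74.86
69.28 69.31 73.38 73.46 72.53 73.57 73.59 74.63 74.71
68.27 69.27 70.29 71.35 71.44 72.51 73.56 73.59 74.62
69.28 67.26 68.26 69.28 69.33 72.41 74.49 73.55 73.58
```

Run:
```python
from h import *
s,d=load('scene7'),load('side7')
for a,b in(((359.4,187.2),(366.6,202.4)),((359.2,187.0),(366.4,202.2)),((359.5,187.4),(366.8,202.5))):
    x,r=tri((s,a),(d,b)); e=x-[681.3,-444,200];u=np.array([.9938,-.111,0]);v=np.array([-.111,-.9938,0])
    print(x.round(1),np.round(r,2),"dist",-(e@u),"lateral",e@v-21,"z",e[2]-12)
```

```text
[ 580.  -452.9  212. ] [0. 0.] dist 99.64930190025038 lateral -0.9387428480664823 z 0.026099809550572672
[ 579.6 -452.5  212.7] [0.04 0.04] dist 100.1531788199867 lateral -1.29771314057286 z 0.6944849381547726
[ 581.  -452.6  211. ] [0.04 0.04] dist 98.69465523787858 lateral -1.3257584700753 z -0.9915622501819144
```

```bash
python3 -c "
from rig import ctrl
s=ctrl.read_state();print(s['t'],s['position'],abs(s['joint_vel']).max(),s['grip_force']);print(ctrl.close_job())"
```

```text
10.65 [ 525.58010446 -426.93786218  189.81036931] 0.0011227841803023223 91.27386689186096
the job is handed in; nothing more can be done
None
```

The job is handed in at 10.65 s: the lid lies flat and right way up beside the box, and the stone is held still, tan side up, measured level to about 1°, its end about 100 mm from the lens and centred to about 1 mm; I viewed 11 pictures, one over the limit of 10, and the hand-in returned no verdict.

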